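# Ready the mixer for the ball impact test

## Task

The red hand mixer lying belly up in its cradle is to be impact tested: first press both of its blanking plugs fully home. Then pick up the ball tray by its upright grip and carry it over without touching the ball or letting it leave its pocket, and finish while holding the tray still and level, the ball above the middle of the mixer's round metal plate and the tray about 10 cm above that plate; do not put it down or let go. Leave the other things on the bench where they are.

Things in the scene. Friction and masses are not known exactly. Their poses are not given: they have to be found in the camera images.
- mixer: Red hand mixer (hull 200 x 84 x 70 mm) lying belly up in a grey cradle (230 x 120 mm), all fixed to the bench left or right of its middle, the tray on the other side. Origin on the bench under the cradle's centre; x runs along the mixer from the nose with the two plugs (-x) to the heel (+x), z up. The flat red belly is 132 mm above the bench.
- plate (a point): Centre of the round bare-metal plate (54 mm across, flush) on the mixer's belly, 133 mm above the bench, 45 mm from the mixer's origin towards the heel.
- plug_left (a joint): How far the left blanking plug has been pushed in, m: 0 stands 8 mm proud, 0.008 is fully home (hard stop, head resting on the belly). Starts at 0 to 0.003. It slides straight down against about 5 N of friction and stays where it is left (no spring, no click).
- plug_left_top (a point): Centre of the top face of the left blanking plug: a round grey head 28 mm across, 5 mm thick, in a beater socket at the mixer's nose, at mixer x -55 mm, y +24 mm. The top is 137.5 mm above the bench when fully home, up to 145.5 mm when proud.
- plug_right (a joint): The same for the right blanking plug, 48 mm beside the left one.
- plug_right_top (a point): Centre of the top face of the right blanking plug, alike, at mixer x -55 mm, y -24 mm.
- tray: Loose ball tray, 0.2 to 0.35 kg: a grey plate 170 x 76 x 6 mm with an upright black grip in the middle and a round pocket at each end, one of them empty. Origin at the centre of its underside; x along its length, towards the pocket with the ball, y across, z up. Any yaw.
- handle (a point): Point to grip, inside the upright black grip of the tray: 36 mm above the tray's underside. The grip is a flat slab 44 mm long (tray x), 14 mm thick (tray y: fingers close on this) and reaches 56 mm above the underside.
- pocket (a point): Centre of the floor of the pocket that holds the ball, 6 mm above the tray's underside, 55 mm from the handle along tray +x. The pocket is flat, 44 mm across inside, with a raised rim 4 mm wide and only 3 mm high. The ball rolls out if the tray is tipped by about 35 degrees or jerked.
- ball_center (a point): Centre of the loose steel impact-test ball, 30 mm across, about 0.11 kg, free to roll in its pocket.
- probe: Bystander: red handheld test probe lying on the bench between the work areas, 195 mm long, up to 26 mm thick; origin under the middle of its length, on the bench.
- beater_a: Bystander: loose wire beater, 180 mm long, 42 mm thick, lying on the bench at the left; origin under the inner end of its whisk.
- beater_b: Bystander: loose wire beater, 180 mm long, 42 mm thick, lying on the far part of the bench; origin under the inner end of its whisk.
- driver: Bystander: screwdriver lying on the near part of the bench; origin on its underside.
- cup: Bystander: white ceramic cup, 72 mm across, 85 mm high, standing on the far part of the bench; origin under its centre.
- dish: Bystander: small open blue plastic dish 90 x 70 x 25 mm on the near part of the bench; origin under its centre.
- mixer_next: Bystander: second red hand mixer, standing on end at the right, about 75 x 90 x 190 mm plus its handle; origin under its centre.
- ball: The steel ball itself, but its origin lies on its surface and turns as it rolls, so use point ball_center.
Things that resemble listed ones, but are neither listed nor needed, are in the scene too. Leave any blue or turquoise look-alike of the tray alone.

How it is judged (in metres and radians):
On the way, in this order (a step that is already met when the one before it is completed fails the run):
1. both plugs are pressed home while the tray still stands on the bench (value of joint each of plug_left, plug_right above 0.0065 m and height (world z) of tray below 0.01 m), for 0.2 s.
2. the tray is lifted clear of the bench with the ball in its pocket (height (world z) of tray above 0.05 m and distance between ball_center and pocket below 0.026 m and contact force between the fingers and tray above 1 N), for 0.2 s.
At the end, for the whole second after the job is handed in: Both plugs within 1.5 mm of fully home; the gripper, off the ball, holds the tray still, tilted under 7 degrees, clear of the mixer, its underside 50 to 150 mm above the plate; the ball is in its pocket, its centre within 30 mm horizontally of the plate's centre (value of joint each of plug_left, plug_right above 0.0065 m and distance between ball_center and pocket below 0.026 m and horizontal distance between ball_center and plate below 0.03 m and height (world z) of tray between 0.183 and 0.283 m and angle between tray's own z axis and vertical below 0.12 rad and linear speed of tray below 0.03 m/s and angular speed of tray below 0.15 rad/s and contact force between the fingers and tray above 1 N and contact force between tray and mixer below 0.1 N and contact force between the fingers and ball below 0.2 N); the arm keeps its last pose, push and grip.
It fails at once if the ball leaves its pocket (distance between ball_center and pocket above 0.03 m).
It fails at once if the robot touches the ball (contact force between any of the arm, the fingers and ball above 0.5 N).
It fails at once if a bystander is shifted by more than 30 mm (distance of any of probe, beater_a, beater_b, driver, cup, dish, mixer_next from where it was at the start of the episode above 0.03 m).
It also fails if it takes over 72 s, if anything falls off the work surface, if the arm or the gripper's body presses on something with over 40 N, if the wrist force passes 120 N, or if a joint passes its speed limit or range.

## Robot

A 6-joint arm with a two-finger parallel gripper is mounted at the origin on the work surface. World frame = base frame: x ahead of the robot, y to its left, z up, the work surface at z = 0. Lengths are in m, angles in degrees, forces in N, time in s.
With the tool pointing down it reaches from about 0.25 to 0.725 m from the base axis. Payload 9.7 kg.
Tool frame: the origin (TCP) lies at the very end of the fingers, on their centre line; the grasp point (between the pads) lies 19 mm behind it; z points along the fingers, y is the line along which they close (so a half turn about z gives the same grasp; the last joint's range is limited). The gripper opens to 85 mm and grips with 20 to 120 N. Pads are 22 mm wide; open, the fingers measure 114 mm over their backs; the gripper's body (76 mm by 85 mm) begins 54 mm behind the grasp point. The pads swing forward as they close: fully open they stand 13 mm farther back than shut.
Start: joints at [-70.875, 4.979, 10.078, 95.1, 0, 90], TCP at [0.18, -0.52, 0.231] pointing down, gripper open.
Joint ranges: [-179.16, 179.16], [-48.56, 103.87], [-65.8, 70.77], [-126.05, 130.52], [-82.76, 87.17], [-180, 180]. Speed limits (degrees/s): [127.2, 127.2, 147.25, 180, 180, 180].

## Interface

Orientations are given as [roll, pitch, yaw] about the fixed x, y, z axes, in that order (R = Rz(yaw) Ry(pitch) Rx(roll)).
In Python, from workcell import bot gives the robot as it stands.
- The arm moves only by the tool step_arm, never from a script. Its argument "targets" is a list of rows, each a list of 3 entries, a list of its own where there are three numbers: the opening, from 0 (shut) to 1 (fully open), then the shift along the world's x, y, z in mm, then the turn, a rotation vector about the world's x, y, z in rad. In form: [[grip, [tx, ty, tz], [wx, wy, wz]], ...]. A call has 1 to 8 rows; each row is the pose to reach, as a shift and turn from the pose commanded when the call began; what a row does not reach only later rows make up. A row lasts 1/10 s, in which the tool goes at most 50 mm and 8.59 degrees, less where a joint would pass 70% of its speed; a pose out of reach is approached as far as the arm can. A call with a gripper value outside its range is refused whole. The fingers move at their own pace and stop on an object; "force" is the grip in N (left out, the last holds). Time passes only in rows, so rows that repeat a pose let the fingers close. It gives the time, the measured TCP pose, the force, the opening and the grip force at its end, in the units of the state.
- bot.get_obs(): the state, without advancing time (a new reading comes with each control period).
- bot.camera(name): name is "side" or "top"; returns (picture, depth): 384x512x3 uint8, red, green, blue; 384x512 float32, m along the optical axis (not along the pixel's ray), 0 where there is no reading.
- bot.camera_params(name): a dict with "K" (3x3 intrinsics, pixels), "R" (3x3) and "t" (3): a world point X has camera coordinates R X + t. Camera axes: x right, y down, z forward; pixel columns grow to the right and rows downward; lengths in m; the calibration is good to about 2 mm. A picture is of the moment at which its call begins. camera_params takes no time and is no camera call.
- bot.job_done(): hands the job in; it is judged then, once.
The state is a dict: "time": time; "q": joint angles; "qd": joint speeds; "joint_efforts": joint torques, N m; "ee_pos": TCP position; "tcp_rot": TCP orientation; "wrist_force": force on the tool from outside, world axes, zero at the start; "torque": the same for the moment, N m; "opening": finger opening in m; "grasp_force": force on a finger pad.
Only numpy, scipy, OpenCV 4.12 (cv2) and the standard library are available. Lean on these libraries where they do the work, as an engineer would, in place of code of your own. Each camera call takes 0.05 s, during which the arm holds its last target. There are 200 camera calls.

## Working session

There is one attempt and no reset: what is moved stays moved. The work goes in short steps, Python scripts to look and compute and a tool call to move; the robot and the scene stay as the last step left them, time stands still between calls to the robot, and variables do not carry over. Pictures are saved under pics/ and viewed, at most 10 in all, crops included, and the job is handed in when it is done.

Besides the shell and the picture viewer there is one more tool, called after "Emit:" as name(argument=value, ...), one argument or row to a line, values as JSON. step_arm: Moves the arm, as the interface text tells. Its arguments: {"type":"object","properties":{"targets":{"type":"array","items":{"type":"array"}},"force":{"type":"number"}},"required":["targets"]}

```bash
mkdir -p pics
cat > h.py <<'E'
import numpy as np, cv2
from workcell import bot
def cloud(name):
    p,d=bot.camera(name); c=bot.camera_params(name); K,R,t=[np.array(c[k]) for k in("K","R","t")]
    v,u=np.mgrid[:d.shape[0],:d.shape[1]]
    X=np.stack([(u-K[0,2])/K[0,0]*d,(v-K[1,2])/K[1,1]*d,d],-1)
    W=(X-t.ravel())@R; W[d==0]=np.nan
    return p,W
E
python3 - <<'E'
from h import *
for n in("top","side"):
    p,W=cloud(n); np.savez(f"{n}0.npz",p=p,W=W); cv2.imwrite(f"pics/{n}0.png",cv2.resize(p[:,:,::-1],(800,600)))
print(bot.get_obs())
E
```

```text
{'time': 0.1, 'q': array([-7.08742111e+01,  5.00868771e+00,  1.00406478e+01,  9.50996459e+01,
       -9.87826832e-05,  9.00020657e+01]), 'qd': array([ 0.04906067, -0.03819342,  0.19065967, -0.03767975,  0.00380747,
       -0.03529595]), 'joint_efforts': array([ 4.79937025e-04, -5.21562266e+01,  4.65653586e+01,  1.60977419e-02,
        1.30379505e-05,  2.64585589e-05]), 'ee_pos': array([ 0.18013925, -0.51945635,  0.23066169]), 'tcp_rot': array([-1.79932314e+02,  1.01222871e-04,  1.91237234e+01]), 'wrist_force': array([ 0.40229914,  0.26026477, -0.20883461]), 'torque': array([-0.04695314,  0.02933201, -0.0161054 ]), 'grasp_force': 0.0, 'opening': 0.08572357826877473}
```

View pics/top0.png

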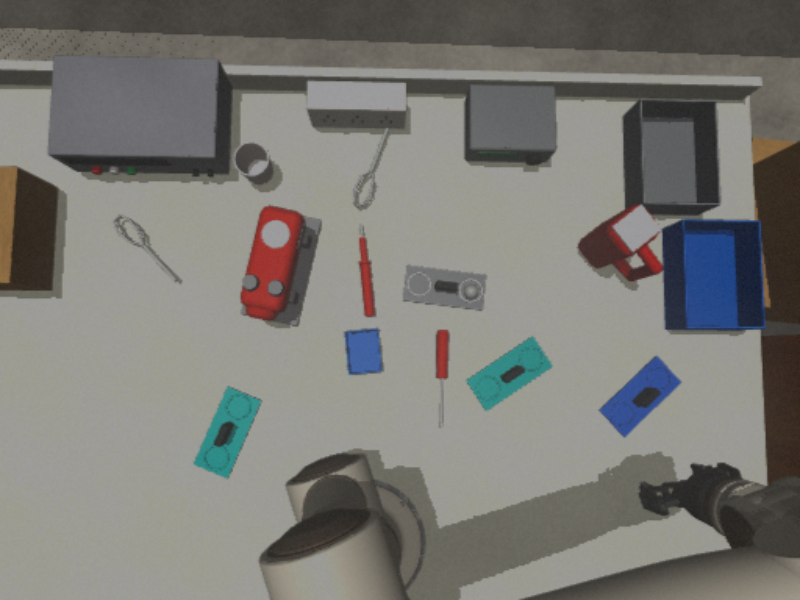

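View pics/side0.png

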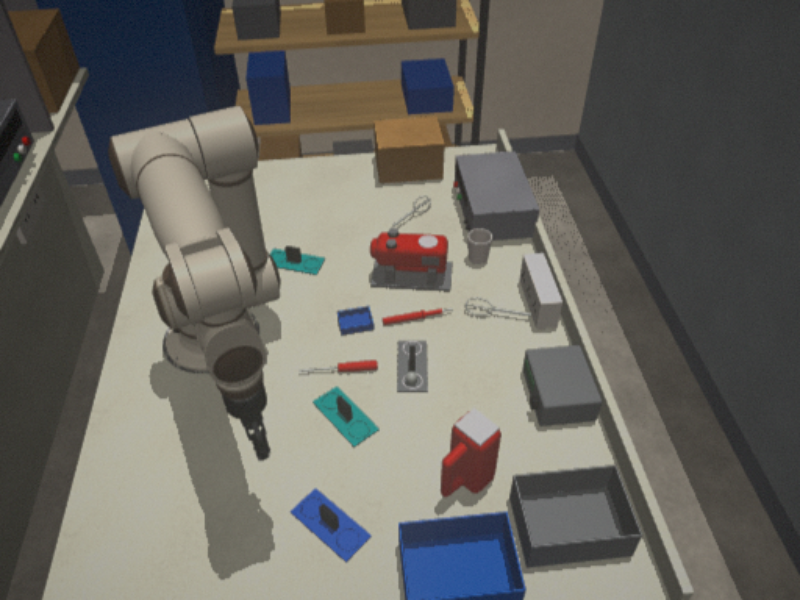

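The top view shows the mixer at (275,265), with its plate at (274,234) and plugs at (250,283) and (275,288). The grey tray is at (445,287) with its grip in the middle and the ball at (470,290), towards the right. The side view agrees.

Run:
```python
from h import *
for n in("top","side"):
    z=np.load(n+"0.npz"); p=z["p"].astype(int); W=z["W"]; X,Y,Z=np.moveaxis(W,-1,0)
    def rect(m,s):
        P=W[m]; r=cv2.minAreaRect((P[:,:2]*1000).astype(np.float32)); print(n,s,len(P),np.round(P.mean(0)*1000,1),np.round(np.ravel(r[0]),1),np.round(r[1],1),round(r[2],1), "z",np.round(np.percentile(P[:,2],[5,50,95])*1000,1))
    if n=="top":
        f=1/1.5625
        for a in((274,234),(250,283),(275,288),(445,287),(470,290),(419,284),(365,352)):
            u,v=int(a[0]*f),int(a[1]*f); print(a,np.round(W[v,u]*1000),p[v,u])
        c=W[int(234*f),int(274*f)]; t=W[int(287*f),int(445*f)]
    near=lambda q,r:np.hypot(X-q[0],Y-q[1])<r
    gray=(p.max(-1)-p.min(-1))<30
    red=(p[...,0]-p[...,1])>50
    m=near(c,.2)
    rect(m&red&(Z>.126)&(Z<.138),"belly red")
    rect(m&gray&near(c,.045)&(Z>.125)&(Z<.145)&(p[...,0]>110),"plate")
    g=m&gray&(Z>.133)&(Z<.155)&~near(c,.05)
    k,l=cv2.connectedComponents(g.astype(np.uint8))
    for i in range(1,k):
        if (l==i).sum()>8: rect(l==i,"plug")
    m=near(t,.13)
    rect(m&(Z>.003)&(Z<.011)&gray,"tray plate")
    rect(m&(Z>.03)&near(t,.035),"grip+")
    rect(m&(Z>.045)&near(t,.035),"grip top")
    rect(m&(Z>.015)&~near(t,.035),"ball")
    # red tops/probe
```

```text
(274, 234) [609. 170. 133.] [157 157 159]
(250, 283) [511. 207. 149.] [119 118 118]
(275, 288) [504. 162. 145.] [118 116 118]
(445, 287) [ 521. -162.   53.] [63 63 60]
(470, 290) [ 517. -216.   35.] [145 148 142]
(419, 284) [ 532. -114.    6.] [118 117 118]
(365, 352) [387.  -1.   5.] [ 64  96 159]
top belly red 1086 [557.9 175.  130.2] [558.2 175.7] [ 76.7 202.6] 78.5 z [126.7 130.2 133.8]
top plate 244 [607.9 167.1 132.2] [607.9 166.8] [51.1 47.7] 4.1 z [128.7 132.3 135.5]
top plug 75 [514.5 209.3 143.9] [514.7 209.7] [23.8 27.2] 0.6 z [140.  144.3 147. ]
top plug 77 [504.6 162.7 141.9] [504.7 161.9] [27.1 26.4] 37.9 z [135.6 142.1 145.2]
top tray plate 1075 [ 521.5 -162.9    5.8] [ 516.7 -159.7] [255.5 242.6] 53.7 z [3.2 5.5 9.5]
top grip+ 73 [ 523.4 -166.8   52.4] [ 524.7 -167.6] [43.1 14.4] 84.0 z [37.3 54.4 59.1]
top grip top 64 [ 524.2 -166.6   54.3] [ 524.7 -167.6] [43.  14.4] 84.1 z [47.  54.7 59.2]
top ball 167 [ 454.7 -185.9   25.8] [ 461.4 -188.1] [ 36.2 153.9] 62.3 z [18.5 24.7 35.1]
side belly red 320 [557.5 166.1 131.9] [555.6 170.9] [ 85.  204.6] 80.7 z [126.9 131.9 137.1]
side plate 70 [607.2 165.  134.5] [607.5 166.1] [49.8 47.9] 81.4 z [129.9 134.6 138.7]
side plug 32 [514.5 207.3 142. ] [514.9 208.6] [21.5 32.7] 27.2 z [133.8 142.5 150. ]
side plug 24 [504.5 156.9 141.4] [506.1 157.5] [23.5 21.7] 83.6 z [134.3 141.8 149.5]
side tray plate 942 [ 525. -169.    6.] [ 523.  -164.3] [257.6 253.9] 30.6 z [ 3.2  5.6 10.1]
side grip+ 54 [ 522.6 -176.3   51.6] [ 523.1 -170.9] [48.8 11.9] 83.1 z [33.1 54.3 62.5]
side grip top 42 [ 522.9 -172.2   55.8] [ 523.2 -169.9] [46.8 11.9] 83.1 z [47.7 56.  62.6]
side ball 108 [ 461.7 -193.7   26. ] [ 481.4 -186.4] [150.5 121.6] 24.1 z [16.1 25.3 38.2]
```

Emit:
step_arm(
  targets=[
    [0,[20,44,0],[0,0,0.07]],
    [0,[40,88,0],[0,0,0.14]],
    [0,[60,132,0],[0,0,0.21]],
    [0,[80,176,0],[0,0,0.28]],
    [0,[100,220,0],[0,0,0.35]],
    [0,[120,264,0],[0,0,0.42]],
    [0,[140,308,0],[0,0,0.49]],
    [0,[160,350,0],[0,0,0.56]],
  ],
  force=40,
)

```text
time: 0.9
ee_pos: [0.3404, -0.1677, 0.2312]
tcp_rot: [180.0, -0.0, 51.4]
wrist_force: [2.2, -0.5, -0.0]
opening: -0.0001
grasp_force: 0.0
```

Emit:
step_arm(
  targets=[
    [0,[20,44,0],[0,0,0.07]],
    [0,[40,88,0],[0,0,0.14]],
    [0,[60,132,0],[0,0,0.21]],
    [0,[80,176,0],[0,0,0.28]],
    [0,[100,220,0],[0,0,0.35]],
    [0,[120,264,0],[0,0,0.42]],
    [0,[140,308,0],[0,0,0.49]],
    [0,[160,350,-20],[0,0,0.56]],
  ],
)

```text
time: 1.7
ee_pos: [0.5011, 0.1824, 0.2132]
tcp_rot: [179.8, -0.1, 83.5]
wrist_force: [0.1, -1.5, -0.6]
opening: -0.0002
grasp_force: 0.0
```

Emit:
step_arm(
  targets=[
    [0,[14,28,0],[0,0,0]],
    [0,[14,28,-20],[0,0,0]],
    [0,[14,28,-40],[0,0,0]],
    [0,[14,28,-55],[0,0,0]],
    [0,[14,28,-60],[0,0,0]],
    [0,[14,28,-60],[0,0,0]],
  ],
)

```text
time: 2.3
ee_pos: [0.5136, 0.2075, 0.1511]
tcp_rot: [-179.9, 0.0, 83.3]
wrist_force: [-0.5, 0.3, -0.3]
opening: -0.0
grasp_force: 0.0
```

Run:
```python
from h import *
p,W=cloud("top");a=cv2.resize(p[140:210,120:220,::-1],(400,280),interpolation=cv2.INTER_CUBIC)
p,W=cloud("side");b=cv2.resize(p[130:200,220:320,::-1],(400,280),interpolation=cv2.INTER_CUBIC)
cv2.imwrite("pics/a.png",np.hstack([a,b])); print(bot.get_obs()["wrist_force"],bot.get_obs()["ee_pos"])
```

```text
[0.41419014 0.32376258 1.0685448 ] [0.51422495 0.20771557 0.15250435]
```

View pics/a.png

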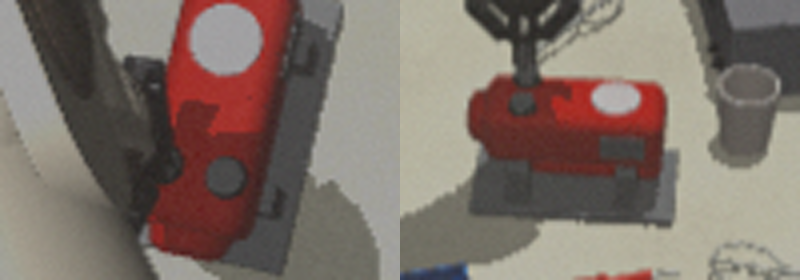

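The fingers stand right above the left plug, at (168,165) in the left crop, so I'll press down.

Emit:
step_arm(
  targets=[
    [0,[0,0,-4],[0,0,0]],
    [0,[0,0,-7],[0,0,0]],
    [0,[0,0,-9],[0,0,0]],
    [0,[0,0,-11],[0,0,0]],
    [0,[0,0,-12],[0,0,0]],
    [0,[0,0,-13],[0,0,0]],
    [0,[0,0,-13],[0,0,0]],
  ],
)

```text
time: 3.1
ee_pos: [0.5142, 0.2079, 0.1387]
tcp_rot: [180.0, -0.0, 83.3]
wrist_force: [2.8, -0.5, 4.4]
opening: 0.0
grasp_force: 2.1
```

Emit:
step_arm(
  targets=[
    [0,[0,0,-1],[0,0,0]],
    [0,[0,0,-2],[0,0,0]],
    [0,[0,0,-3],[0,0,0]],
    [0,[0,0,-3],[0,0,0]],
  ],
)

```text
time: 3.5
ee_pos: [0.5143, 0.2079, 0.1374]
tcp_rot: [179.9, -0.1, 83.3]
wrist_force: [-2.0, -2.0, 15.9]
opening: -0.0001
grasp_force: 8.1
```

Emit:
step_arm(
  targets=[
    [0,[0,0,-1],[0,0,0]],
    [0,[0,0,-2],[0,0,0]],
    [0,[0,0,-2],[0,0,0]],
  ],
)

```text
time: 3.8
ee_pos: [0.5144, 0.2079, 0.1373]
tcp_rot: [179.8, -0.1, 83.3]
wrist_force: [-6.9, -3.9, 28.7]
opening: 0.0
grasp_force: 14.3
```

The left plug is on its hard stop. Next is the right plug.

Emit:
step_arm(
  targets=[
    [0,[0,0,10],[0,0,0]],
    [0,[0,0,25],[0,0,0]],
    [0,[-9,-46,25],[0,0,0]],
    [0,[-9,-46,22],[0,0,0]],
    [0,[-9,-46,18],[0,0,0]],
    [0,[-9,-46,14],[0,0,0]],
    [0,[-9,-46,11],[0,0,0]],
    [0,[-9,-46,9],[0,0,0]],
  ],
)

```text
time: 4.6
ee_pos: [0.5048, 0.1624, 0.1422]
tcp_rot: [-180.0, 0.0, 83.3]
wrist_force: [-2.2, -0.2, 5.2]
opening: -0.0001
grasp_force: 2.5
```

Emit:
step_arm(
  targets=[
    [0,[0,0,-2],[0,0,0]],
    [0,[0,0,-4],[0,0,0]],
    [0,[0,0,-5],[0,0,0]],
    [0,[0,0,-6],[0,0,0]],
    [0,[0,0,-7],[0,0,0]],
    [0,[0,0,-8],[0,0,0]],
    [0,[0,0,-8],[0,0,0]],
  ],
)

```text
time: 5.3
ee_pos: [0.505, 0.1624, 0.1373]
tcp_rot: [179.9, -0.1, 83.3]
wrist_force: [-8.8, 0.0, 22.4]
opening: 0.0002
grasp_force: 11.2
```

Emit:
step_arm(
  targets=[
    [0,[0,0,30],[0,0,0]],
    [0,[0,0,70],[0,0,0]],
    [1,[2,-45,70],[0,0,0]],
    [1,[5,-92,70],[0,0,0]],
    [1,[8,-140,70],[0,0,0]],
    [1,[10,-187,70],[0,0,0]],
    [1,[13,-235,70],[0,0,0]],
    [1,[16,-280,70],[0,0,0]],
  ],
)

```text
time: 6.1
ee_pos: [0.5208, -0.1203, 0.2043]
tcp_rot: [180.0, 0.0, 83.3]
wrist_force: [0.4, 1.3, 0.7]
opening: 0.0846
grasp_force: 0.0
```

Run:
```python
from h import *
print(bot.get_obs()["ee_pos"])
for n in("top","side"):
    p,W=cloud(n); X,Y,Z=np.moveaxis(W,-1,0)
    q=p.astype(int); gray=(q.max(-1)-q.min(-1))<35
    for c in((.514,.2085),(.505,.1615)):
        m=(np.hypot(X-c[0],Y-c[1])<.012); print(n,"plug z",np.round(np.nanmedian(Z[m])*1000,1),m.sum())
    d=q.max(-1)<95
    m=(np.hypot(X-.524,Y+.168)<.035)&(Z>.044)&(Z<.068)
    if m.sum()>8:
        r=cv2.minAreaRect((W[m][:,:2]*1000).astype(np.float32)); print(n,"grip",m.sum(),r,W[m].mean(0))
    cv2.imwrite(f"pics/{n}1.png",p[:,:,::-1])
a=cv2.imread("pics/top1.png")[130:220,230:340];b=cv2.imread("pics/side1.png")[190:280,210:320]
cv2.imwrite("pics/b.png",np.hstack([cv2.resize(i,(400,327)) for i in(a,b)]))
```

```text
[ 0.52077997 -0.12025065  0.2042944 ]
top plug z 136.3 54
top plug z 137.2 54
side plug z 139.6 2
side plug z 132.5 17
side grip 43 ((523.3228759765625, -168.7161865234375), (47.72507095336914, 11.849056243896484), 83.01716613769531) [ 0.5229491  -0.17243193  0.05538596]
```

View pics/b.png

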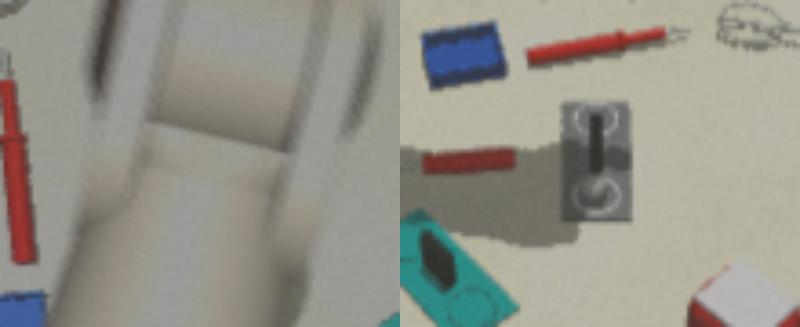

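Both plugs are home. In the side crop the tray is undisturbed, with the ball at (595,192). I'll descend on the grip.

Emit:
step_arm(
  targets=[
    [1,[3,-30,0],[0,0,0]],
    [1,[3,-48,-20],[0,0,0]],
    [1,[3,-48,-65],[0,0,0]],
    [1,[3,-48,-105],[0,0,0]],
    [1,[3,-48,-140],[0,0,0]],
    [1,[3,-48,-165],[0,0,0]],
    [1,[3,-48,-180],[0,0,0]],
    [1,[3,-48,-186],[0,0,0]],
  ],
)

```text
time: 7.0
ee_pos: [0.5234, -0.1656, 0.0171]
tcp_rot: [-179.9, -0.0, 83.3]
wrist_force: [0.6, -0.5, 0.7]
opening: 0.0856
grasp_force: 0.0
```

Run:
```python
from h import *
p,W=cloud("side"); print(bot.get_obs()["ee_pos"],bot.get_obs()["wrist_force"])
cv2.imwrite("pics/c.png",cv2.resize(p[190:280,210:320,::-1],(660,540),interpolation=cv2.INTER_CUBIC))
```

```text
[ 0.52355957 -0.16570329  0.01724753] [ 0.61337201  0.0766983  -1.11804227]
```

View pics/c.png

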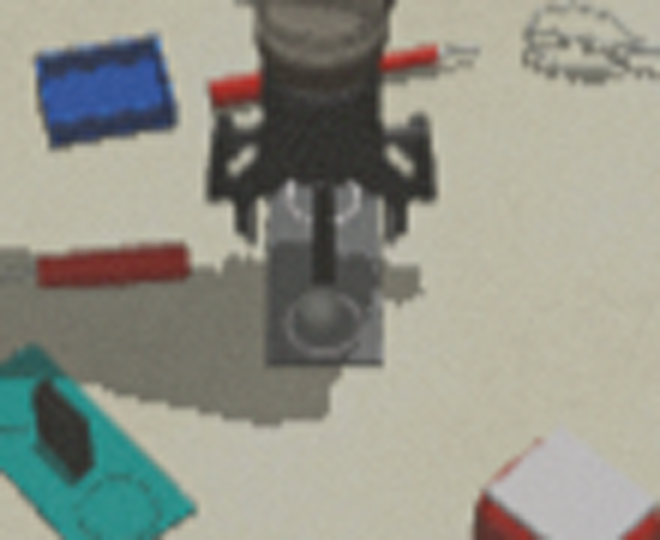

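The fingers straddle the grip centrally, and the ball is in its pocket at (322,322). I'll close gently.

Emit:
step_arm(
  targets=[
    [0.7,[0,-2,0],[0,0,0]],
    [0.5,[0,-2,0],[0,0,0]],
    [0.36,[0,-2,0],[0,0,0]],
    [0.28,[0,-2,0],[0,0,0]],
    [0.23,[0,-2,0],[0,0,0]],
    [0.2,[0,-2,0],[0,0,0]],
    [0.17,[0,-2,0],[0,0,0]],
    [0.14,[0,-2,0],[0,0,0]],
  ],
  force=50,
)

```text
time: 7.85
ee_pos: [0.5243, -0.1682, 0.0188]
tcp_rot: [180.0, 0.0, 83.3]
wrist_force: [1.6, -0.0, 1.0]
opening: 0.0134
grasp_force: 49.4
```

Emit:
step_arm(
  targets=[
    [0.1,[0,0,0],[0,0,0]],
    [0.05,[0,0,0],[0,0,0]],
    [0,[0,0,0],[0,0,0]],
    [0,[0,0,0],[0,0,0]],
    [0,[0,0,0],[0,0,0]],
  ],
)

```text
time: 8.35
ee_pos: [0.5243, -0.1683, 0.0188]
tcp_rot: [179.9, 0.0, 83.3]
wrist_force: [3.4, -0.5, 2.6]
opening: 0.0138
grasp_force: 49.5
```

Emit:
step_arm(
  targets=[
    [0,[0,0,1],[0,0,0]],
    [0,[0,0,3],[0,0,0]],
    [0,[0,0,6],[0,0,0]],
    [0,[0,0,10],[0,0,0]],
    [0,[0,0,14],[0,0,0]],
    [0,[0,0,17],[0,0,0]],
    [0,[0,0,19],[0,0,0]],
    [0,[0,0,20],[0,0,0]],
  ],
)

```text
time: 9.15
ee_pos: [0.524, -0.1682, 0.0388]
tcp_rot: [180.0, 0.0, 83.3]
wrist_force: [0.1, -0.1, -4.3]
opening: 0.0136
grasp_force: 48.7
```

Run:
```python
from h import *
o=bot.get_obs(); print(o["ee_pos"],o["wrist_force"],o["torque"],o["opening"],o["grasp_force"])
p,W=cloud("side")
cv2.imwrite("pics/d.png",cv2.resize(p[190:280,210:320,::-1],(660,540),interpolation=cv2.INTER_CUBIC))
```

```text
[ 0.5240386  -0.16819913  0.0388466 ] [ 0.06510319 -0.14564761 -4.29856208] [0.08753086 0.02431064 0.02723206] 0.013582043920636964 48.682286739349365
```

View pics/d.png

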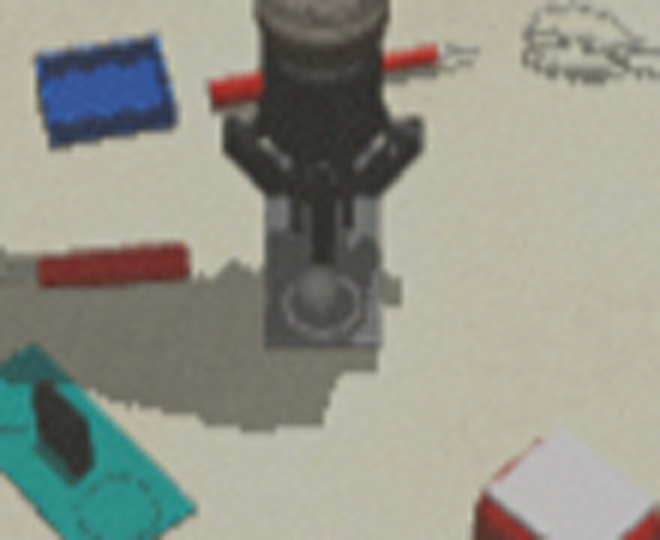

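The tray is up and level, with the ball in its pocket at (322,295). I'll lift it further, then cross smoothly.

Emit:
step_arm(
  targets=[
    [0,[0,0,4],[0,0,0]],
    [0,[0,0,14],[0,0,0]],
    [0,[0,0,30],[0,0,0]],
    [0,[0,0,50],[0,0,0]],
    [0,[0,0,70],[0,0,0]],
    [0,[0,0,90],[0,0,0]],
    [0,[0,0,104],[0,0,0]],
    [0,[0,0,108],[0,0,0]],
  ],
)

```text
time: 10.0
ee_pos: [0.5247, -0.1684, 0.1487]
tcp_rot: [179.8, 0.0, 83.3]
wrist_force: [0.5, 0.0, -4.5]
opening: 0.0134
grasp_force: 49.1
```

Emit:
step_arm(
  targets=[
    [0,[0,0,4],[0,0,0]],
    [0,[0,0,14],[0,0,0]],
    [0,[0,0,30],[0,0,0]],
    [0,[0,0,50],[0,0,0]],
    [0,[0,0,70],[0,0,0]],
    [0,[0,0,90],[0,0,0]],
    [0,[0,0,104],[0,0,0]],
    [0,[0,0,108],[0,0,0]],
  ],
)

```text
time: 10.8
ee_pos: [0.5242, -0.1683, 0.256]
tcp_rot: [179.9, 0.0, 83.3]
wrist_force: [0.0, 0.6, -4.0]
opening: 0.0135
grasp_force: 49.1
```

Emit:
step_arm(
  targets=[
    [0,[0.6,2.4,0],[0,0,0]],
    [0,[1.7,7.3,0],[0,0,0]],
    [0,[3.4,14.6,0],[0,0,0]],
    [0,[5.6,24.4,0],[0,0,0]],
    [0,[8.4,36.6,0],[0,0,0]],
    [0,[11.8,51.2,0],[0,0,0]],
    [0,[15.2,65.8,0],[0,0,0]],
    [0,[18.6,80.4,0],[0,0,0]],
  ],
)

```text
time: 11.6
ee_pos: [0.5428, -0.0862, 0.2546]
tcp_rot: [180.0, -0.0, 83.3]
wrist_force: [-0.0, 0.0, -4.0]
opening: 0.0137
grasp_force: 49.0
```

Emit:
step_arm(
  targets=[
    [0,[3.4,14.6,0],[0,0,0]],
    [0,[6.8,29.2,0],[0,0,0]],
    [0,[10.1,43.8,0],[0,0,0]],
    [0,[13.5,58.4,0],[0,0,0]],
    [0,[16.9,73,0],[0,0,0]],
    [0,[20.2,87.8,0],[0,0,0]],
    [0,[23.6,102.4,0],[0,0,0]],
    [0,[27,117,0],[0,0,0]],
  ],
)

```text
time: 12.4
ee_pos: [0.5698, 0.0305, 0.2545]
tcp_rot: [-180.0, 0.0, 83.3]
wrist_force: [0.1, -0.2, -3.3]
opening: 0.0135
grasp_force: 49.0
```

Emit:
step_arm(
  targets=[
    [0,[3.4,14.6,0],[0,0,0]],
    [0,[6.8,29.2,0],[0,0,0]],
    [0,[10.1,43.8,0],[0,0,0]],
    [0,[13.5,58.4,0],[0,0,0]],
    [0,[16.9,73,0],[0,0,0]],
    [0,[20.2,87.8,0],[0,0,0]],
    [0,[23.6,102.4,0],[0,0,0]],
    [0,[27,117,0],[0,0,0]],
  ],
)

```text
time: 13.2
ee_pos: [0.5968, 0.1475, 0.2545]
tcp_rot: [180.0, 0.0, 83.3]
wrist_force: [0.8, 0.1, -3.4]
opening: 0.0133
grasp_force: 49.0
```

Emit:
step_arm(
  targets=[
    [0,[3.1,13.6,0],[0,0,0]],
    [0,[6,26.3,0],[0,0,0]],
    [0,[8.7,38,0],[0,0,0]],
    [0,[11.2,48.7,0],[0,0,0]],
    [0,[13.2,57.5,0],[0,0,0]],
    [0,[15,65.3,0],[0,0,0]],
    [0,[16.4,71.2,0],[0,0,0]],
    [0,[17.3,75,0],[0,0,0]],
  ],
)

```text
time: 14.0
ee_pos: [0.6139, 0.2217, 0.2545]
tcp_rot: [-180.0, 0.0, 83.3]
wrist_force: [-0.2, 0.2, -4.1]
opening: 0.0132
grasp_force: 49.0
```

Emit:
step_arm(
  targets=[
    [0,[0,0,0],[0,0,0]],
    [0,[0,0,0],[0,0,0]],
    [0,[0,0,0],[0,0,0]],
    [0,[0,0,0],[0,0,0]],
    [0,[0,0,0],[0,0,0]],
    [0,[0,0,0],[0,0,0]],
  ],
)

```text
time: 14.6
ee_pos: [0.6138, 0.2211, 0.2546]
tcp_rot: [180.0, 0.0, 83.3]
wrist_force: [-0.2, 0.4, -3.9]
opening: 0.0133
grasp_force: 49.0
```

Run:
```python
from h import *
ims=[]
for n in("top","side"):
    p,W=cloud(n); X,Y,Z=np.moveaxis(W,-1,0)
    m=(np.hypot(X-.608,Y-.167)<.03)&(Z>.25)&(Z<.285)
    print(n,"ball",m.sum(),W[m].mean(0) if m.any() else "")
    m=(abs(X-.61)<.06)&(Y>.1)&(Y<.19)&(Z>.225)&(Z<.255)
    if m.any(): 
        r=cv2.minAreaRect((W[m][:,:2]*1000).astype(np.float32)); P=W[m]; A=np.c_[P[:,:2]-P[:,:2].mean(0),np.ones(len(P))]; print(n,"plate",m.sum(),r,np.linalg.lstsq(A,P[:,2],rcond=None)[0])
    ims.append(p[:,:,::-1])
cv2.imwrite("pics/e.png",np.hstack([cv2.resize(ims[0][100:220,100:220],(400,400)),cv2.resize(ims[1][80:200,210:330],(400,400))]))
o=bot.get_obs(); print(o["ee_pos"],o["tcp_rot"],o["wrist_force"],o["torque"])
```

```text
top ball 103 [0.60156708 0.16587395 0.26546726]
top plate 469 ((606.1906127929688, 164.5049591064453), (55.102142333984375, 76.23070526123047), 83.9980697631836) [0.00360558 0.01792785 0.24100956]
side ball 45 [0.60250579 0.16427967 0.2639373 ]
side plate 130 ((605.8636474609375, 163.12387084960938), (61.05805587768555, 71.70450592041016), 82.93858337402344) [-0.00351591 -0.01700669  0.24415169]
[0.61383349 0.22114143 0.25454317] [-1.79999323e+02  1.65993244e-03  8.32883353e+01] [-0.07740563  0.15641397 -4.17311859] [ 0.0537915  -0.05305017  0.03582247]
```

View pics/e.png

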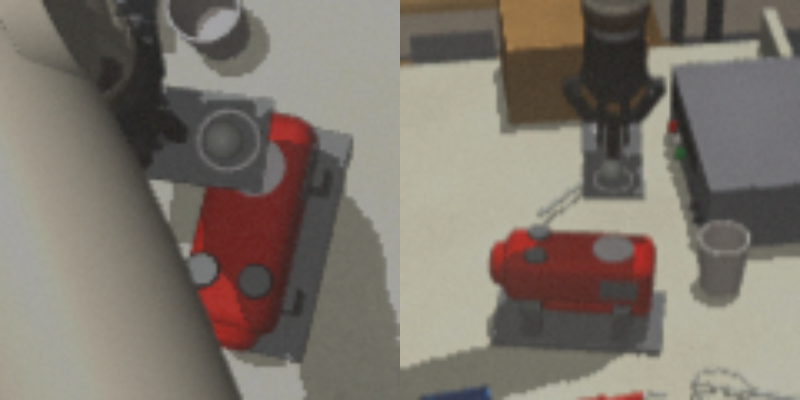

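The picture shows the tray level above the mixer. The ball sits in its pocket at (228,138) in the left crop and measures about 6 mm from the plate's centre. The tray's underside is roughly 10 cm above the plate, so I'll hand the job in.

```bash
python3 -c "
from workcell import bot
print(bot.job_done())"
```

```text
the job is handed in; nothing more can be done
None
```

The job is handed in (no verdict came back): both plugs are pressed home, and the arm is holding the tray still and level about 10 cm above the plate, with the ball in its pocket about 6 mm from the plate's centre.

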